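# Open the comb tin in its bench cradle

### The job

Open the red comb tin: first slide the yellow-knobbed keeper all the way in over the tin's foot so that the base is held down, then draw the tight red lid straight up off the base and lower it gently, right way up (open side down), onto the middle of the round black rubber mat. Leave the base standing in its cradle with the keeper still shut, and let go of the lid.

Things in the scene. Friction and masses are not known exactly. Their poses are not given: they have to be found in the camera images.
- tin_lid: Red lid (not the look-alike green tin), a deep cap 84 long (x), 54 wide (y), 53 mm high, brass panel on top, walls 3 mm, 0.1 kg. Origin: centre of its lower rim, z up. Starts fully on the base, its origin 25 mm above the base's; free after rising 45 mm. Spring pads grip it: drawing takes 4 to 10 N, which lifts an unheld base. Grip across the 54 mm.
- tin_base: Loose red tin base, 0.25 kg, on the 8 mm plate of a dark cradle fixed to the bench. Origin: centre of its underside; z up, x along its length TOWARDS the keeper. Body 84 x 54 mm, 25 mm high; steel neck 75 x 45 mm up to 70 mm; steel foot 5 mm thick, 16 mm out at each end. Low steel guards around the foot, up to 16 mm above the bench, locate it but nothing holds it down until the keeper is in.
- keeper (a joint): Sliding steel tongue with upright yellow round knob at the base's +x end. In m: 0 fully out, 0.022 fully in over the foot (hard stop). Slides along the base's -x, takes about 2 N, stays where left. Knob 18 mm in diameter, its axis at x = 95 mm minus the joint value, y = 0 in the base's frame, from 12 to 46 mm above the base's origin (top 54 mm above the bench).
- mat: Round black rubber mat fixed to the bench, 160 mm in diameter, 4 mm thick. Origin at the centre of its underside, on the bench top; z up.
Mind the look-alikes: they are no part of the job. There is more than one size of the part that bears keeper; the job needs the middle-sized.

How it is judged:
By the outcome, as a careful person would: the job done as asked, in the order asked, and still so for the second after the job is handed in, with the robot touching nothing.
It also fails if it takes over 51 s, if anything falls off the work surface, if the arm or the gripper's body presses on something with over 40 N, if the wrist force passes 120 N, or if a joint passes its speed limit or range.

### The arm

A 6-joint arm with a two-finger parallel gripper is mounted at the origin on the work surface. World frame = base frame: x ahead of the robot, y to its left, z up, the work surface at z = 0. Lengths are in m, angles in rad, forces in N, time in s.
With the tool pointing down it reaches from about 0.375 to 0.9 m from the base axis. Payload 3.1 kg.
Tool frame: the origin (TCP) lies between the finger pads; the fingertips stand 11 mm ahead of it and the grasp point (between the pads) lies 8 mm behind it; z points along the fingers, y is the direction in which the jaws open and shut (so a half turn about z gives the same grasp; the last joint's range is limited). The gripper opens to 85 mm and grips with 20 to 120 N. Pads are 22 mm wide; open, the fingers measure 114 mm over their backs; the gripper's body (76 mm by 85 mm) begins 54 mm behind the grasp point. The pads swing forward as they close: fully open they stand 13 mm farther back than shut.
Start: joints at [1.119, 0.527, 1.433, -0, 1.181, -0.178], TCP at [0.169, 0.602, 0.208] pointing down, gripper open.
Joint ranges: [-3.08, 3.08], [-0.75, 2.2], [0.22, 2.44], [-1.43, 4.57], [0, 2.65], [-2.85, 2.85]. Speed limits (rad/s): [2.79, 2.79, 3.14, 3.14, 3.14, 3.14].

### API

Orientations are given as a unit quaternion [x, y, z, w].
In Python, from station import manip gives the robot as it stands. The module is installed in compiled form; this text tells all that it offers.
- The arm moves only by the tool arm_command, never from a script. Its argument "rows" is a list of rows, each a list of 3 entries, a list of its own where there are three numbers: the shift along the world's x, y, z in mm, then the turn about the world's z in rad, then the closure, from -1 (fully open) to 1 (shut), so that 0 is half open. A call has 1 to 12 rows; each row shifts and turns the commanded pose from where the row before left it; what a row does not reach is not made up. A row lasts 1/8 s, in which the tool goes at most 62.5 mm and 10.7 degrees, less where a joint would pass 70% of its speed; a pose out of reach is approached as far as the arm can. A call with a gripper value outside its range is refused whole. The fingers move at their own pace and stop on an object; "squeeze" is the grip in N (left out, the last holds). Time passes only in rows, so rows that do not move let the fingers close. It gives the time, the measured TCP pose, the force and the opening at its end, in the units of the state.
- manip.sense(): the state, without advancing time (a new reading comes with each control period).
- manip.snapshot(name): name is "scene" or "top"; returns the picture (384x512x3 uint8, blue, green, red); there is no depth.
- manip.get_calibration(name): a dict with "fovy" (degrees; the focal length in pixels is half the picture's height over the tangent of half this angle, whatever the lens; pixels are square), "cx", "cy" (the principal point, pixels), "k1" (the pictures are not rectified: a ray, as slopes to the right and down, at radius r is drawn at 1 + k1 r^2 times it, then the intrinsics apply), "R" (3x3) and "t" (3): a world point X has camera coordinates R X + t. Camera axes: x right, y down, z forward; pixel columns grow to the right and rows downward; lengths in m; the calibration is good to about 2 mm. A picture is of the moment at which its call begins. get_calibration takes no time and is no camera call.
- manip.sign_off(): hands the job in, once; it reports no verdict.
The state is a dict: "t": time; "q": joint angles; "qd": joint speeds; "tau": joint torques, N m; "tcp_pos": TCP position; "tool_rot": TCP orientation; "force": force on the tool from outside, world axes, zero at the start; "ft_torque": the same for the moment, N m; "finger_gap": opening from 0.0 (shut) to 1.0 (fully open).
Only numpy, scipy, OpenCV 4.12 (cv2) and the standard library are available. Lean on these libraries where they do the work, as an engineer would, in place of code of your own. Each camera call takes 0.05 s, during which the arm holds its last target.

## Working session

There is one attempt and no reset: what is moved stays moved. The work goes in short steps, Python scripts to look and compute and a tool call to move; the robot and the scene stay as the last step left them, time stands still between calls to the robot, and variables do not carry over. Pictures are saved under pics/ and viewed, and the job is handed in when it is done.

Besides the shell and the picture viewer there is one more tool, called after "Emit:" as name(argument=value, ...) on one line, values as JSON. arm_command: Moves the arm, as the interface text tells. Its arguments: {"type":"object","properties":{"rows":{"type":"array","items":{"type":"array"}},"squeeze":{"type":"number"}},"required":["rows"]}

```bash
mkdir -p pics; cat > h.py <<'E'
import numpy as np, cv2
from station import manip
def cal(n):
    c=manip.get_calibration(n); f=192/np.tan(np.radians(c['fovy'])/2)
    return c,f,np.array(c['R']),np.array(c['t'])
def ray(n,u,v):
    c,f,R,t=cal(n)
    p=cv2.undistortPoints(np.array([[[u,v]]],float),np.array([[f,0,c['cx']],[0,f,c['cy']],[0,0,1]]),np.array([c['k1'],0,0,0.]))[0,0]
    d=R.T@np.array([p[0],p[1],1]); return -R.T@t,d/np.linalg.norm(d)
def onz(n,u,v,z):
    o,d=ray(n,u,v); return o+d*(z-o[2])/d[2]
def tri(u1,v1,u2,v2):
    o,d=ray('scene',u1,v1);p,e=ray('top',u2,v2)
    s=np.linalg.lstsq(np.c_[d,-e],p-o,rcond=None)[0]
    a=o+s[0]*d;b=p+s[1]*e
    return (a+b)/2,np.linalg.norm(a-b)
def proj(n,X):
    c,f,R,t=cal(n); p=R@np.array(X,float)+t; x=p[:2]/p[2]; x=x*(1+c['k1']*(x@x)); return x*f+[c['cx'],c['cy']]
E
python3 - <<'E'
from h import *
for n in ('scene','top'):
    im=manip.snapshot(n); cv2.imwrite(f'pics/{n}0.png',im); cv2.imwrite(f'pics/{n}0b.png',cv2.resize(im,(800,600),interpolation=cv2.INTER_CUBIC))
    c=manip.get_calibration(n);print(c)
print(manip.sense())
E
```

```text
{'fovy': 45.06395144044171, 'cx': 257.2321823579443, 'cy': 188.5544932354599, 'k1': 0.0198223232154637, 'R': array([[ 0.03811847,  0.99927226, -0.00138983],
       [ 0.72270622, -0.02852898, -0.6905663 ],
       [-0.6901034 ,  0.0253189 , -0.72326776]]), 't': array([ 0.0893672 , -0.25160618,  1.38912206])}
{'fovy': 57.60782876233698, 'cx': 251.4429255231093, 'cy': 190.75806307753987, 'k1': -0.10444318920072547, 'R': array([[ 0.01457847, -0.99959285, -0.02452748],
       [-0.98573461, -0.0102542 , -0.16799442],
       [ 0.16767452,  0.02662668, -0.98548276]]), 't': array([-0.08458377,  0.42480938,  0.75806273])}
{'t': 0.1, 'q': array([ 1.11849683e+00,  5.28363531e-01,  1.43377584e+00,  1.54004013e-05,
        1.18141562e+00, -1.78513020e-01]), 'qd': array([ 0.0026555 , -0.00258775, -0.00255818,  0.00029943, -0.00091422,
        0.00157731]), 'tau': array([-2.65251083e-04, -4.43306994e+01, -1.78585500e+01, -2.11799970e-04,
        3.92632835e-03,  1.03144424e-05]), 'tcp_pos': array([0.16865426, 0.60109542, 0.20683694]), 'tool_rot': array([ 1.36468916e-01,  9.90643868e-01, -9.30558537e-04, -3.11130647e-04]), 'force': array([ 0.59081549, -0.12941112,  0.32502146]), 'ft_torque': array([ 0.00757657,  0.02401375, -0.00171833]), 'finger_gap': 0.995896505311796}
```

View pics/scene0b.png

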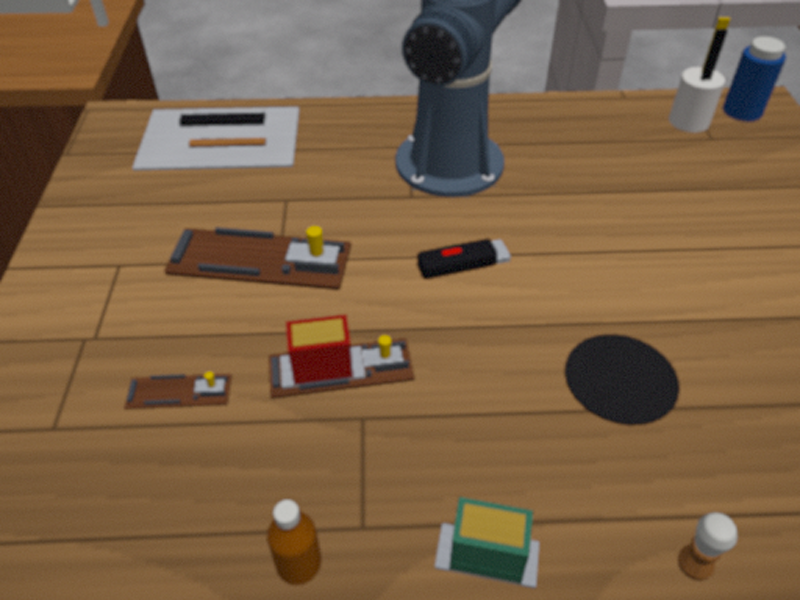

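View pics/top0b.png

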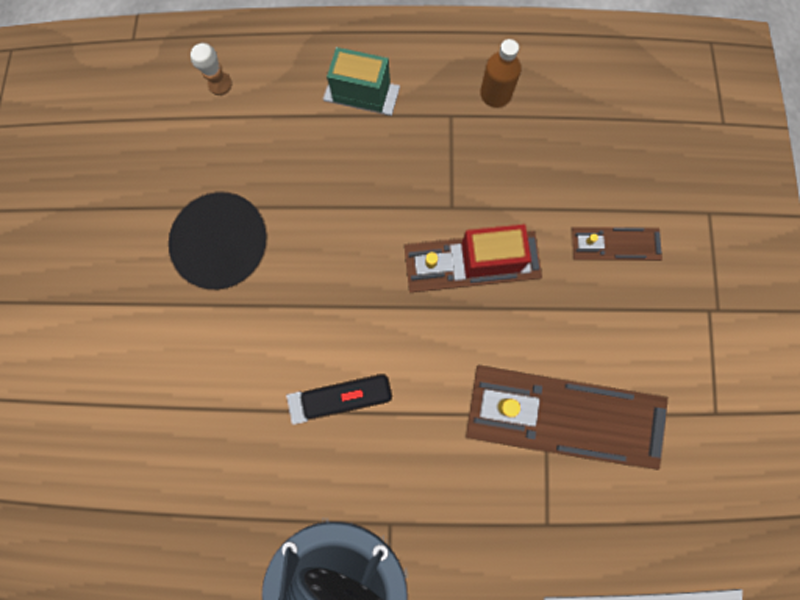

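Scene view (800×600): red tin top at (318,333), its knob at (385,342), mat at (622,378). Top view: tin top at (498,250), knob at (431,260), mat at (218,241). The middle-sized cradle holds the red tin, with the keeper on the +y side and out.

```bash
cat > m.py <<'E'
from h import *
def blobs(im,name,lo,hi,amin=15):
    hsv=cv2.cvtColor(im,cv2.COLOR_BGR2HSV); m=cv2.inRange(hsv,lo,hi)
    n,l,s,c=cv2.connectedComponentsWithStats(m)
    return [(s[i,4],np.round(c[i],1),s[i,:4],(l==i)) for i in range(1,n) if s[i,4]>=amin]
E
python3 - <<'E'
from m import *
for n in ('scene','top'):
    im=cv2.imread(f'pics/{n}0.png'); print(n)
    for nm,lo,hi in (('yel',(23,200,120),(35,255,255)),('brass',(15,100,130),(25,190,255)),('black',(0,0,0),(179,90,60)),('red',(0,200,60),(6,255,255))):
        for b in blobs(im,n,lo,hi,20):
            r=cv2.minAreaRect(np.argwhere(b[3])[:,::-1].astype(np.float32))
            if b[0]<8000 and (nm!='brass' or b[0]>300): print(nm,b[0],b[1],b[2],np.round(cv2.boxPoints(r),1).tolist() if nm in('brass','red') else '')
E
```

```text
scene
yel 119 [201.8 152.1] [196 145  10  18] 
yel 68 [246.1 219.4] [242 214   9  14] 
yel 37 [134.  241.2] [131 238   6   9] 
brass 2502 [37.7 30.6] [ 0  0 86 57] [[-0.0, 0.0], [85.0, 0.0], [85.0, 56.0], [0.0, 56.0]]
brass 302 [355.   60.7] [314  58  83   6] [[313.8999938964844, 59.900001525878906], [396.0, 57.5], [396.1000061035156, 61.5], [314.0, 63.900001525878906]]
brass 734 [159.5  65.3] [ 56  62 210   7] [[55.900001525878906, 65.0999984741211], [265.0, 61.400001525878906], [265.1000061035156, 65.5999984741211], [56.0, 69.19999694824219]]
brass 1008 [371.1  68.7] [314  64 116  12] [[313.8999938964844, 64.5999984741211], [429.0, 63.5], [429.1000061035156, 73.9000015258789], [314.0, 75.0]]
brass 790 [227.5  73.1] [192  67  74  13] [[191.8000030517578, 68.0999984741211], [265.0, 66.5], [265.20001220703125, 78.0999984741211], [192.0, 79.69999694824219]]
brass 558 [74.3 78.8] [50 71 47 18] [[49.5, 71.5999984741211], [96.0, 70.19999694824219], [96.5, 86.80000305175781], [50.0, 88.19999694824219]]
brass 670 [365.1  83. ] [314  77 115  14] [[313.70001220703125, 78.9000015258789], [427.
[... 8752 characters left out ...]
8.9] [302 295  47  28] [[299.70001220703125, 319.0], [302.0, 295.0], [349.79998779296875, 299.5], [347.5, 323.6000061035156]]
brass 375 [164.4 319.9] [140 303  50  29] [[140.0, 303.0], [189.0, 303.0], [189.0, 331.0], [140.0, 331.0]]
brass 4782 [ 82.3 356.3] [  0 324 183  60] [[0.0, 383.0], [0.0, 324.0], [182.0, 324.0], [182.0, 383.0]]
brass 5528 [386.3 358.3] [251 334 261  50] [[251.0, 383.0], [251.0, 334.0], [511.0, 334.0], [511.0, 383.0]]
black 191 [228.2  58.3] [212  51  32  16] 
black 2978 [138.8 153.8] [108 124  62  61] 
black 890 [220.7 253.6] [193 240  57  28] 
black 27 [417.1 278.4] [416 267   3  24] 
black 150 [185.4 365.8] [181 351  11  33] 
black 1216 [220. 370.] [192 351  55  33]
```

```bash
python3 - <<'E'
from h import *
a=cv2.imread('pics/scene0.png')[190:265,160:280];b=cv2.imread('pics/top0.png')[135:195,250:355]
cv2.imwrite('pics/c1.png',cv2.resize(a,None,fx=6,fy=6,interpolation=cv2.INTER_NEAREST))
cv2.imwrite('pics/c2.png',cv2.resize(b,None,fx=7,fy=7,interpolation=cv2.INTER_NEAREST))
E
```

```text
(no output)
```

View pics/c1.png

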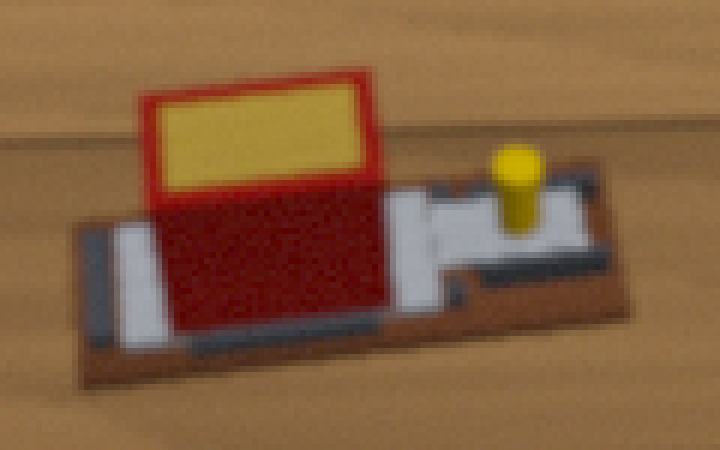

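View pics/c2.png

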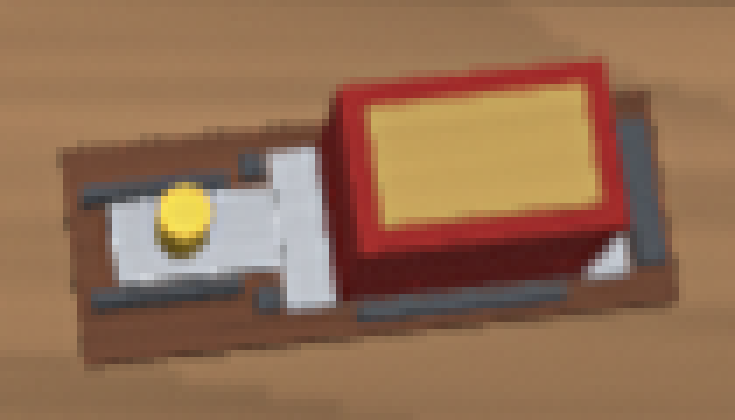

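```bash
python3 - <<'E'
from m import *
np.set_printoptions(precision=4,suppress=True)
S=lambda a:(a[0]/6-.5+160,a[1]/6-.5+190)
T=lambda a:(a[0]/7-.5+250,a[1]/7-.5+135)
P=[((160,104),(602,205)),((358,82),(385,227)),((367,167),(365,105)),((165,192),(587,84))]
X=[]
for a,b in P:
    p,e=tri(*S(a),*T(b)); X.append(p); print(p,e)
X=np.array(X); print('c',X.mean(0))
v=(X[1]+X[2]-X[0]-X[3])/2; w=(X[3]+X[2]-X[0]-X[1])/2
print(v,np.linalg.norm(v),np.degrees(np.arctan2(v[1],v[0])),w,np.degrees(np.arctan2(w[1],w[0])))
# brass centroid
print('brass c',tri(202.8,212.4,318.7,156.6))
k=tri(*S((518,165)),*T((185,210)));print('knob',k, onz('scene',*S((518,165)),.054), onz('top',*T((185,210)),.054))
print('mat',tri(397.7,242.5,138.8,153.8),onz('scene',397.7,242.5,.004),onz('top',138.8,153.8,.004))
for n,pts,f in (('scene',[(203,60),],0),):pass
# cradle corners on z=.008
for q in [(80,388),(628,318),(603,160),(78,228)]: print('cr s',onz('scene',*S(q),.008))
for q in [(678,297),(88,368),(62,152),(650,92)]: print('cr t',onz('top',*T(q),.008))
E
```

```text
[ 0.4771 -0.2597  0.0892] 0.0006642017009890135
[ 0.4694 -0.1912  0.0895] 0.004135214905661945
[ 0.5083 -0.1866  0.0881] 0.0024560312022858456
[ 0.5161 -0.2561  0.0873] 0.001754756142849664
c [ 0.4927 -0.2234  0.0885]
[-0.0078  0.069   0.0006] 0.0694294627665615 96.42925719397944 [ 0.039   0.0041 -0.0016] 6.030503794336559
brass c (array([ 0.4929, -0.2239,  0.0878]), np.float64(0.001064483414634045))
knob (array([ 0.4824, -0.1332,  0.0559]), np.float64(0.0010425467850877764)) [ 0.4808 -0.1327  0.054 ] [ 0.4829 -0.1338  0.054 ]
mat (array([ 0.5219,  0.203 , -0.0013]), np.float64(0.002796467879137861)) [0.5255 0.2023 0.004 ] [0.5202 0.1995 0.004 ]
cr s [ 0.5407 -0.2929  0.008 ]
cr s [ 0.5172 -0.0938  0.008 ]
cr s [ 0.4407 -0.0998  0.008 ]
cr s [ 0.4665 -0.3001  0.008 ]
cr t [ 0.466  -0.3029  0.008 ]
cr t [ 0.4395 -0.1034  0.008 ]
cr t [ 0.5143 -0.0938  0.008 ]
cr t [ 0.5379 -0.2957  0.008 ]
```

Emit:
arm_command(rows=[[[29,-44,0],0,0],[[29,-44,0],-0.1,1],[[29,-44,0],-0.1,1],[[29,-44,0],-0.1,1],[[29,-44,0],-0.1,1],[[29,-44,0],-0.1,1],[[29,-44,0],-0.1,1],[[28,-43,0],-0.1,1]], squeeze=30)

```text
t: 1.1
tcp_pos: [0.4006, 0.2491, 0.2076]
tool_rot: [0.469, 0.883, -0.0, -0.0]
force: [0.8, 0.1, -0.4]
finger_gap: -0.001
```

Emit:
arm_command(rows=[[[10,-43,0],-0.1,1],[[10,-43,0],-0.1,1],[[10,-43,0],-0.1,1],[[10,-43,0],-0.1,1],[[10,-43,0],-0.087,1],[[10,-43,0],0,1],[[9,-42,0],0,1],[[9,-40,0],0,1],[[0,0,0],0,1]])

```text
t: 2.22
tcp_pos: [0.4789, -0.092, 0.2075]
tool_rot: [0.669, 0.744, -0.0, 0.001]
force: [-1.5, -0.1, -0.0]
finger_gap: 0.003
```

Emit:
arm_command(rows=[[[0,0,-35],0,1],[[0,0,-35],0,1],[[0,0,-35],0,1],[[0,0,-30],0,1],[[0,0,-20],0,1],[[0,0,-12],0,1],[[0,0,0],0,1]])

```text
t: 3.1
tcp_pos: [0.4773, -0.0886, 0.0402]
tool_rot: [0.667, 0.745, -0.0, -0.001]
force: [-1.1, 0.7, 0.3]
finger_gap: -0.002
```

```bash
python3 - <<'E'
from m import *
a=manip.snapshot('scene')[170:270,150:300];b=manip.snapshot('top')[125:205,225:365]
a=cv2.resize(a,None,fx=5,fy=5,interpolation=cv2.INTER_NEAREST);b=cv2.resize(b,None,fx=5,fy=5,interpolation=cv2.INTER_NEAREST)
cv2.imwrite('pics/d1.png',a);cv2.imwrite('pics/d2.png',b)
E
```

```text
(no output)
```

View pics/d1.png

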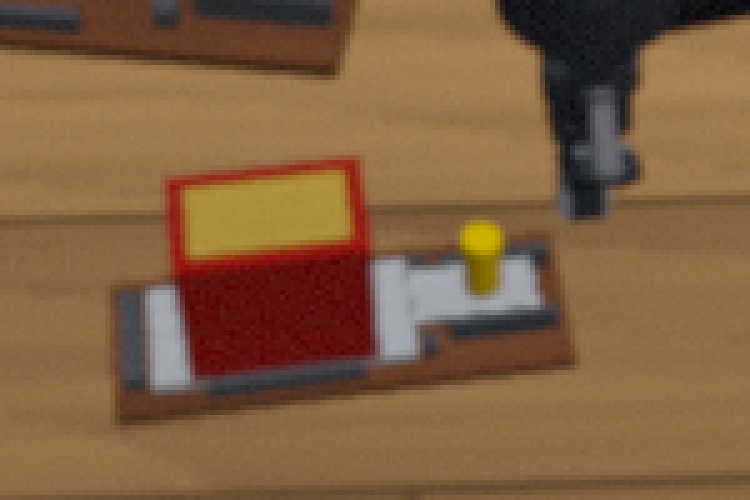

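View pics/d2.png

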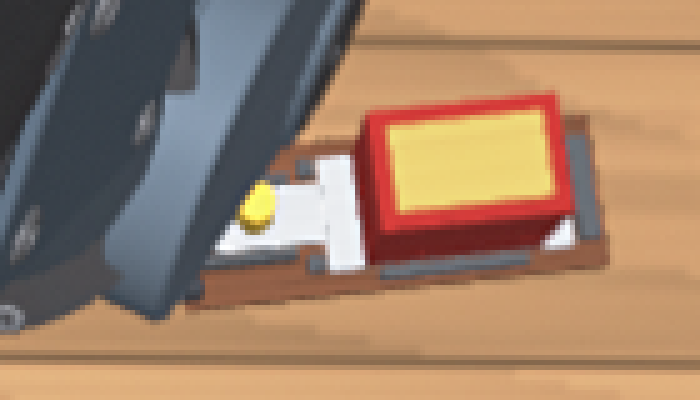

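```bash
python3 - <<'E'
from m import *
print(manip.sense()['tcp_pos'])
for X in [(0.4773,-.0886,.029),(0.4773,-.0886,.04),(.482,-.1325,.054),(.482,-.1325,.02)]: print(proj('scene',X),(proj('scene',X)-[150,170])*5)
print(onz('scene',150+585/5,170+213/5,.029))
E
```

```text
[ 0.47827036 -0.08913365  0.04118261]
[265.70995588 222.42159799] [578.54977939 262.10798993]
[265.76849183 219.26469808] [578.84245915 246.32349039]
[245.94129627 217.41243105] [479.70648135 237.06215524]
[246.22900524 227.19405798] [481.14502619 285.97028991]
[ 0.44848188 -0.08418615  0.029     ]
```

```bash
python3 - <<'E'
from m import *
im=manip.snapshot('scene')
cv2.imwrite('pics/e1.png',cv2.resize(im[110:260,190:350],None,fx=5,fy=5,interpolation=cv2.INTER_CUBIC)[:600])
cv2.imwrite('pics/e0.png',im)
E
```

```text
(no output)
```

View pics/e1.png

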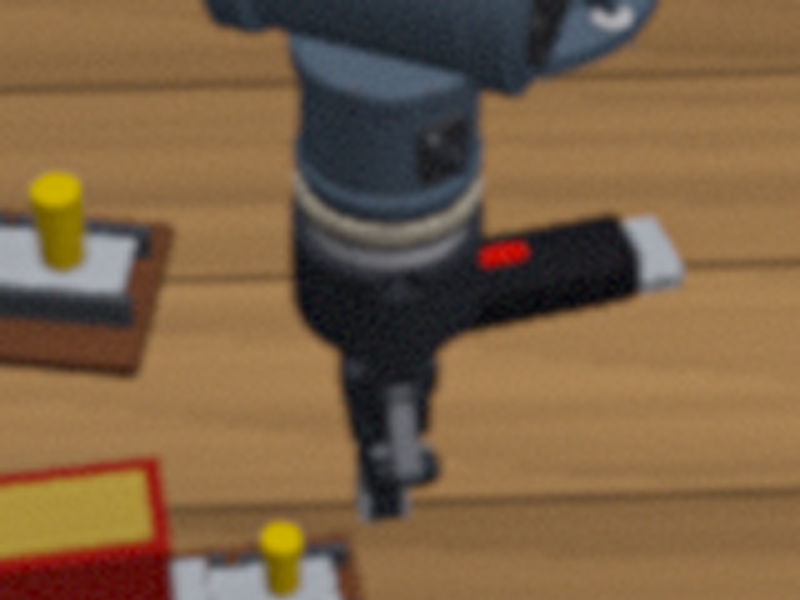

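View pics/e0.png

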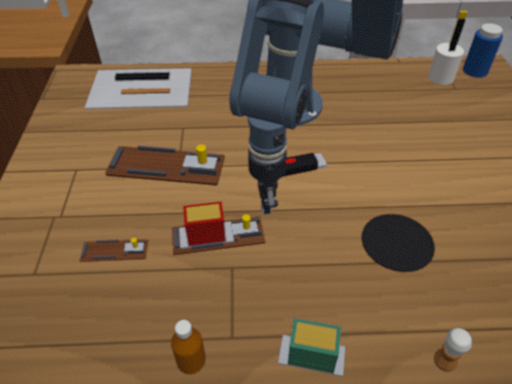

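```bash
python3 - <<'E'
from m import *
for n in('scene','top'):
    c,f,R,t=cal(n); print(n,-R.T@t,R[2],f)
for z in (.04,.1,.15,.2,.25,.3): print(z,proj('scene',(.4783,-.0891,z)))
s=manip.sense();print(s['q'],s['tool_rot'],s['tcp_pos'])
im=manip.snapshot('top');cv2.imwrite('pics/f0.png',im)
E
```

```text
scene [ 1.13706867 -0.13165126  0.83108066] [-0.6901034   0.0253189  -0.72326776] 462.7983110340846
top [ 0.29287462 -0.10037795  0.81634873] [ 0.16767452  0.02662668 -0.98548276] 349.19019186901437
0.04 [265.5665224  219.61760367]
0.1 [265.89406826 201.50587277]
0.15 [266.19034946 185.1486001 ]
0.2 [266.51063038 167.4936385 ]
0.25 [266.85801134 148.37672731]
0.3 [267.2361614  127.60402898]
[-4.14637742e-01  6.29860828e-01  1.91146675e+00  6.28857328e-05
  5.98915024e-01 -5.24919632e-01] [6.67080472e-01 7.44985361e-01 2.26397852e-04 6.36172640e-04] [ 0.47845171 -0.08930438  0.04139268]
```

View pics/f0.png

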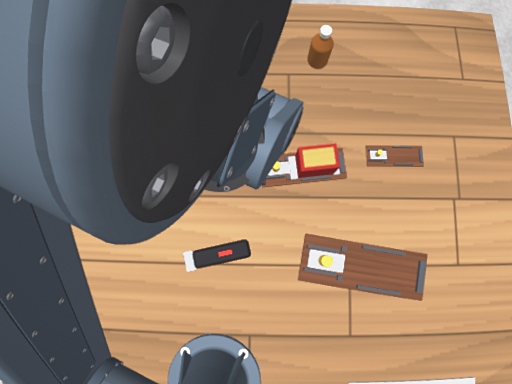

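Emit:
arm_command(rows=[[[0,40,0],0,1],[[0,0,-15],0,1],[[0,0,-6],0,1],[[0,0,0],0,1]])

```text
t: 3.8
tcp_pos: [0.478, -0.05, 0.0193]
tool_rot: [0.667, 0.745, -0.0, -0.0]
force: [-0.3, 0.2, 1.8]
finger_gap: 0.001
```

```bash
python3 - <<'E'
from m import *
print(manip.sense()['tcp_pos'])
im=manip.snapshot('scene')
cv2.imwrite('pics/g1.png',cv2.resize(im[140:260,210:350],None,fx=5,fy=5,interpolation=cv2.INTER_CUBIC))
E
```

```text
[ 0.47799879 -0.04995192  0.01928348]
```

View pics/g1.png

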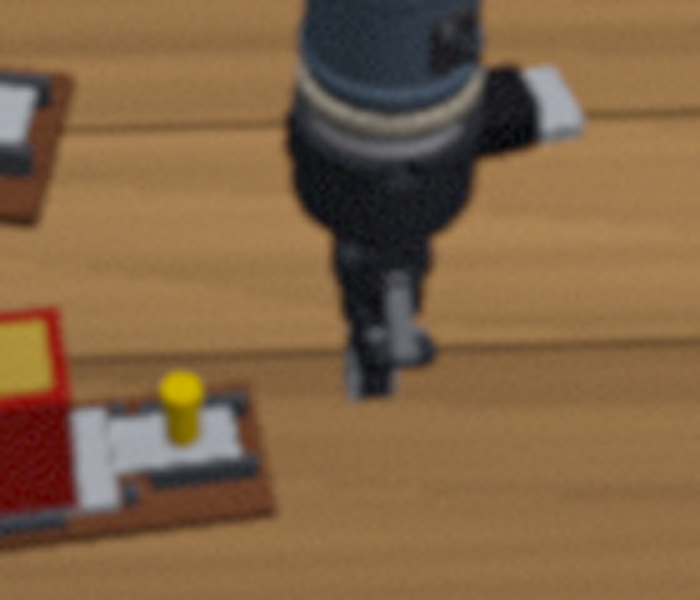

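Emit:
arm_command(rows=[[[0,0,-3],0,1],[[0,0,-2],0,1],[[0,0,0],0,1]])

```text
t: 4.22
tcp_pos: [0.4779, -0.0494, 0.0146]
tool_rot: [0.667, 0.745, -0.0, -0.0]
force: [-0.1, -1.1, 0.6]
finger_gap: -0.0
```

```bash
python3 - <<'E'
from m import *
print(manip.sense()['tcp_pos'])
for X in [(.478,-.05,.008),(.478,-.05,.015),(.478,-.05,.2),(.478,-.05,.18)]: print(proj('scene',X))
for z in (0.005,.01,.02,.03,.04,.05): print(z,onz('scene',284,219,z))
E
```

```text
[ 0.47787838 -0.0494288   0.01462264]
[282.57779906 228.03773571]
[282.69570473 226.09125779]
[286.29384233 166.84453635]
[285.85384758 174.07351497]
0.005 [ 0.44896864 -0.04436516  0.005     ]
0.01 [ 0.45313349 -0.04489347  0.01      ]
0.02 [ 0.46146319 -0.0459501   0.02      ]
0.03 [ 0.46979288 -0.04700673  0.03      ]
0.04 [ 0.47812258 -0.04806336  0.04      ]
0.05 [ 0.48645227 -0.04911999  0.05      ]
```

Emit:
arm_command(rows=[[[0,0,-2],0,1],[[0,0,-2],0,1],[[0,0,-1],0,1],[[0,0,0],0,1]])

```text
t: 4.72
tcp_pos: [0.4779, -0.0492, 0.0096]
tool_rot: [0.667, 0.745, -0.0, -0.0]
force: [0.5, -0.6, -0.2]
finger_gap: -0.001
```

Emit:
arm_command(rows=[[[0,0,-2],0,1],[[0,0,-2],0,1],[[0,0,-1],0,1],[[0,0,0],0,1]])

```text
t: 5.22
tcp_pos: [0.4779, -0.0493, 0.0046]
tool_rot: [0.667, 0.745, -0.0, -0.0]
force: [-0.1, -0.0, -0.1]
finger_gap: -0.006
```

```bash
python3 - <<'E'
from m import *
print(manip.sense()['tcp_pos'])
im=manip.snapshot('scene')
cv2.imwrite('pics/i1.png',cv2.resize(im[140:260,210:350],None,fx=5,fy=5,interpolation=cv2.INTER_CUBIC))
E
```

```text
[ 0.47786726 -0.04926613  0.00457696]
```

View pics/i1.png

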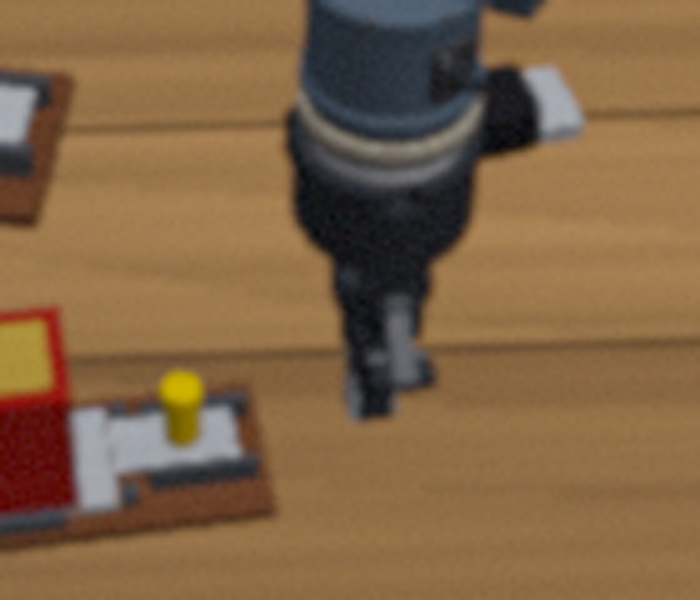

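Emit:
arm_command(rows=[[[0,0,-4],0,1],[[0,0,-3],0,1],[[0,0,0],0,1]])

```text
t: 5.65
tcp_pos: [0.4777, -0.0492, -0.0026]
tool_rot: [0.667, 0.745, -0.0, -0.0]
force: [-0.7, -0.7, 0.7]
finger_gap: -0.0
```

Emit:
arm_command(rows=[[[0,0,-3],0,1],[[0,0,-2],0,1],[[0,0,0],0,1]])

```text
t: 6.02
tcp_pos: [0.4778, -0.0492, -0.0075]
tool_rot: [0.667, 0.745, -0.0, -0.0]
force: [1.3, -0.4, 0.4]
finger_gap: 0.002
```

Emit:
arm_command(rows=[[[0,0,-2],0,1],[[0,0,-2],0,1],[[0,0,0],0,1]])

```text
t: 6.4
tcp_pos: [0.4778, -0.0493, -0.0115]
tool_rot: [0.667, 0.745, -0.0, -0.0]
force: [0.0, -0.1, -0.2]
finger_gap: -0.002
```

Emit:
arm_command(rows=[[[0,0,-2],0,1],[[0,0,-1],0,1],[[0,0,0],0,1]])

```text
t: 6.78
tcp_pos: [0.4779, -0.0493, -0.0144]
tool_rot: [0.667, 0.745, -0.0, -0.0]
force: [-0.1, -0.3, 0.2]
finger_gap: 0.001
```

```bash
python3 - <<'E'
from m import *
s=manip.sense();print(s['tcp_pos'],s['force'])
im=manip.snapshot('scene')
cv2.imwrite('pics/j1.png',cv2.resize(im[140:260,210:350],None,fx=5,fy=5,interpolation=cv2.INTER_CUBIC))
E
```

```text
[ 0.47788266 -0.04929005 -0.01439007] [-0.11097224 -0.32571802  0.21754168]
```

View pics/j1.png

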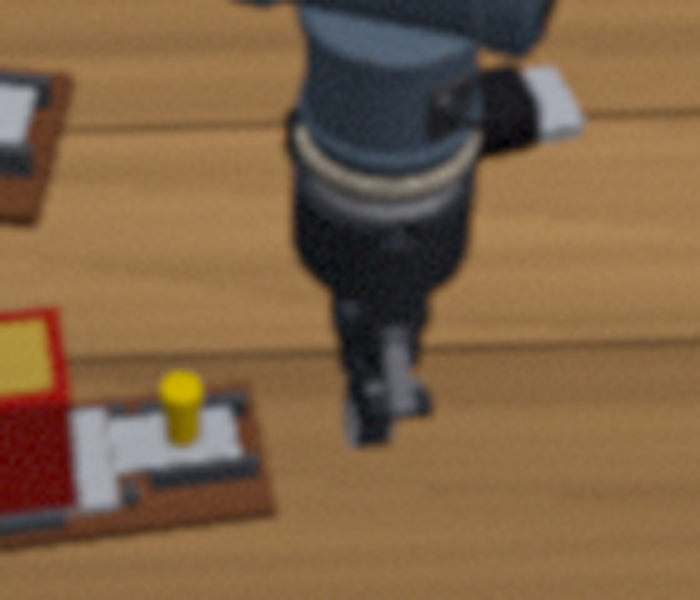

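Emit:
arm_command(rows=[[[0,0,-2],0,1],[[0,0,-2],0,1],[[0,0,0],0,1]])

```text
t: 7.2
tcp_pos: [0.4778, -0.0493, -0.0185]
tool_rot: [0.667, 0.745, -0.0, -0.0]
force: [0.5, 0.2, 0.0]
finger_gap: -0.002
```

Emit:
arm_command(rows=[[[0,0,-2],0,1],[[0,0,-2],0,1],[[0,0,0],0,1]])

```text
t: 7.58
tcp_pos: [0.4778, -0.0492, -0.0225]
tool_rot: [0.667, 0.745, -0.0, -0.0]
force: [-0.5, 0.7, 0.8]
finger_gap: -0.005
```

```bash
python3 - <<'E'
from m import *
for r in (228.6,): print(onz('scene',283,r,0), onz('scene',283,r,.01),onz('scene',283,r,.017))
E
```

```text
[ 0.47327586 -0.04836462  0.        ] [ 0.48126296 -0.04936677  0.01      ] [ 0.48685394 -0.05006828  0.017     ]
```

Emit:
arm_command(rows=[[[0,0,-2],0,1],[[0,0,-1],0,1],[[0,0,0],0,1]])

```text
t: 7.95
tcp_pos: [0.4781, -0.0493, -0.0236]
tool_rot: [0.667, 0.745, 0.0, 0.001]
force: [-2.8, 0.1, 17.1]
finger_gap: -0.003
```

```bash
python3 - <<'E'
from m import *
s=manip.sense();print(s['tcp_pos'],s['force'])
im=manip.snapshot('scene')
cv2.imwrite('pics/k1.png',cv2.resize(im[140:260,210:350],None,fx=5,fy=5,interpolation=cv2.INTER_CUBIC))
E
```

```text
[ 0.47807823 -0.04932553 -0.02358486] [-2.81272023  0.12583191 17.0877799 ]
```

View pics/k1.png

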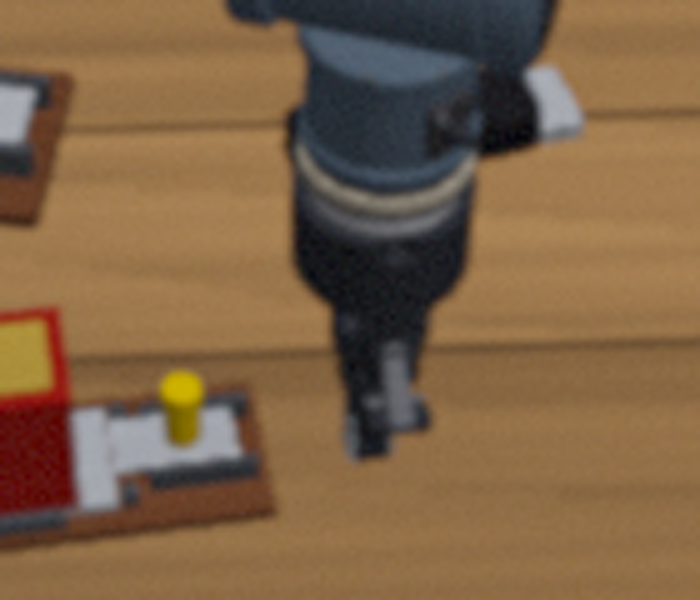

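Emit:
arm_command(rows=[[[0,0,15],0,1],[[0,0,16],0,1],[[0,-22,0],0,1],[[0,-22,0],0,1],[[0,0,0],0,1]])

```text
t: 8.62
tcp_pos: [0.4788, -0.0947, 0.0064]
tool_rot: [0.668, 0.744, 0.0, 0.001]
force: [-0.8, 0.5, -0.5]
finger_gap: 0.001
```

```bash
python3 - <<'E'
from m import *
s=manip.sense();print(s['tcp_pos'],s['force'])
im=manip.snapshot('scene')
cv2.imwrite('pics/l1.png',cv2.resize(im[190:260,200:300],None,fx=8,fy=8,interpolation=cv2.INTER_CUBIC))
for X in [(.4725,-.094,.03),(.4725+.008,-.094,.03),(.4725-.008,-.094,.03)]: print((proj('scene',X)-[200,190])*8)
E
```

```text
[ 0.47881132 -0.09467794  0.00638017] [-0.75813049  0.54740841 -0.50732879]
[505.63066152 244.45419628]
[506.97931778 266.54176936]
[504.29637276 222.60119367]
```

View pics/l1.png

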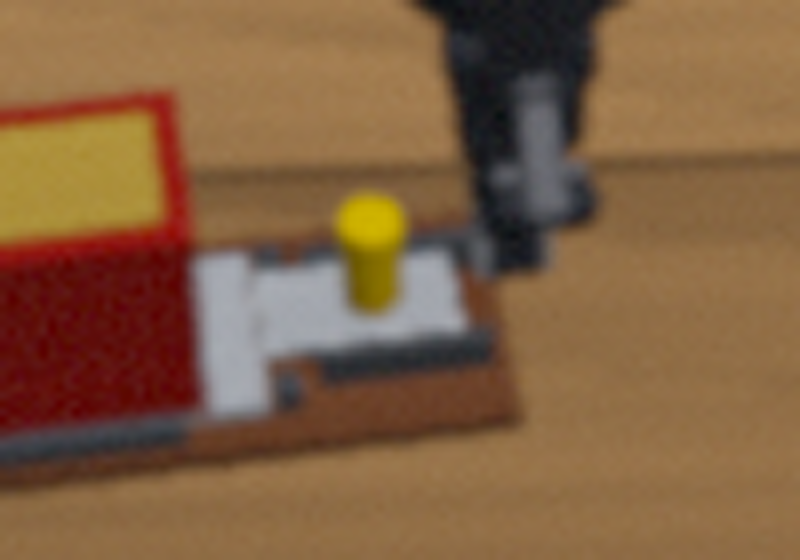

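Emit:
arm_command(rows=[[[5,0,0],0,1],[[1,-8,0],0,1],[[0.9,-8,0],0,1],[[0.6,-5,0],0,1],[[0.5,-5,0],0,1],[[0,0,0],0,1]])

```text
t: 9.43
tcp_pos: [0.4858, -0.1197, 0.0057]
tool_rot: [0.667, 0.745, -0.0, -0.0]
force: [0.1, -0.8, 0.2]
finger_gap: -0.002
```

```bash
python3 - <<'E'
from m import *
s=manip.sense();print(s['tcp_pos'],s['force'])
im=manip.snapshot('scene')
cv2.imwrite('pics/n1.png',cv2.resize(im[190:260,180:280],None,fx=8,fy=8,interpolation=cv2.INTER_CUBIC))
E
```

```text
[ 0.48584167 -0.11973808  0.00565032] [ 0.06880998 -0.76906042  0.21727639]
```

View pics/n1.png

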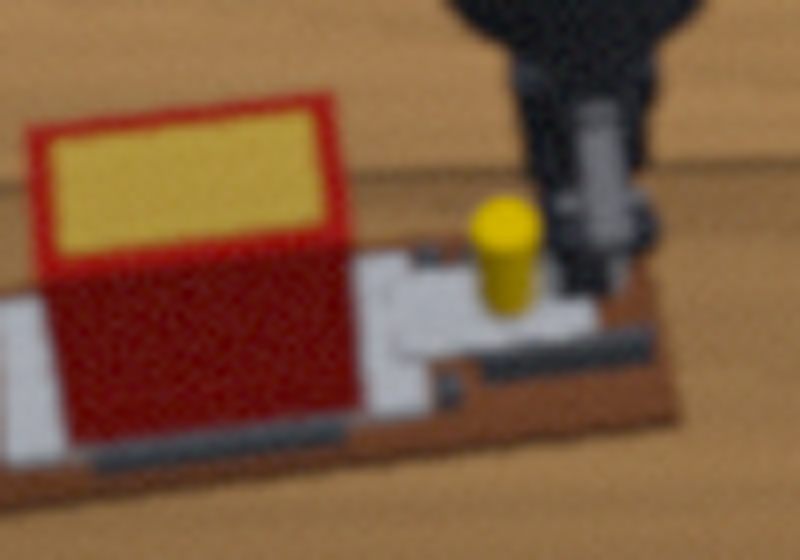

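Emit:
arm_command(rows=[[[0.4,-4,0],0,1],[[0.4,-4,0],0,1],[[0.3,-3,0],0,1],[[0.2,-2,0],0,1],[[0,0,0],0,1]])

```text
t: 10.1
tcp_pos: [0.4868, -0.1311, 0.0057]
tool_rot: [0.667, 0.745, 0.0, -0.001]
force: [0.9, 6.3, 1.7]
finger_gap: 0.0
```

Emit:
arm_command(rows=[[[0.1,-1,0],0,1],[[0.1,-1,0],0,1],[[0,0,0],0,1]])

```text
t: 10.48
tcp_pos: [0.4866, -0.1312, 0.0056]
tool_rot: [0.668, 0.744, 0.001, -0.002]
force: [2.6, 13.5, 1.8]
finger_gap: 0.001
```

Emit:
arm_command(rows=[[[0.2,-2,0],0,1],[[0,0,0],0,1]])

```text
t: 10.72
tcp_pos: [0.4865, -0.1313, 0.0057]
tool_rot: [0.668, 0.744, 0.002, -0.003]
force: [6.1, 19.9, 3.1]
finger_gap: 0.002
```

```bash
python3 - <<'E'
from m import *
s=manip.sense();print(s['tcp_pos'],s['force'])
im=manip.snapshot('scene')
cv2.imwrite('pics/o1.png',cv2.resize(im[190:260,180:280],None,fx=8,fy=8,interpolation=cv2.INTER_CUBIC))
E
```

```text
[ 0.486481   -0.13129448  0.00567494] [ 6.10987352 19.8544773   3.10521536]
```

View pics/o1.png

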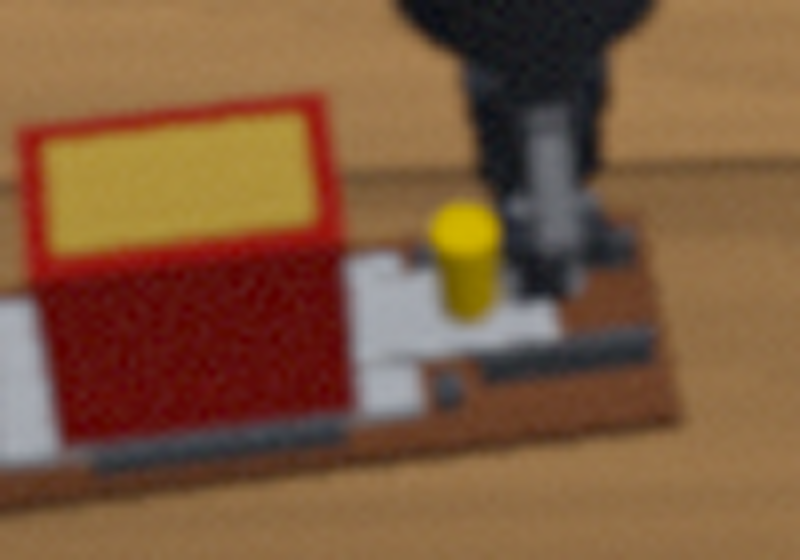

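```bash
python3 - <<'E'
from m import *
im=manip.snapshot('scene');im0=cv2.imread('pics/scene0.png')
for I in (im0,im):
    hsv=cv2.cvtColor(I,cv2.COLOR_BGR2HSV);
    top=[b for b in blobs(I,'',(23,200,165),(35,255,255),10)]
    for b in top: print(b[0],b[1],b[2],onz('scene',b[1][0],b[1][1],.054))
    for b in blobs(I,'',(15,100,130),(25,190,255),300):
        if 190<b[1][0]<215 and 205<b[1][1]<220: print('brass',b[0],b[1],onz('scene',*b[1],.086))
E
```

```text
50 [200.7 147.4] [196 145  10   6] [ 0.24575004 -0.2422203   0.054     ]
38 [245.8 217.3] [242 215   8   6] [ 0.48166636 -0.13280259  0.054     ]
18 [133.2 239.5] [131 238   5   4] [ 0.53306406 -0.37017096  0.054     ]
brass 449 [202.8 212.4] [ 0.49148641 -0.22361542  0.086     ]
53 [200.7 147.5] [196 145  10   6] [ 0.24613404 -0.24220273  0.054     ]
40 [237.5 218.4] [234 216   8   6] [ 0.48409029 -0.15100527  0.054     ]
20 [133.2 239.6] [131 238   6   4] [ 0.5333282  -0.37013224  0.054     ]
brass 445 [201.7 212.5] [ 0.49167413 -0.22593381  0.086     ]
```

Emit:
arm_command(rows=[[[0.2,-3,0],0,1],[[0,0,0],0,1]])

```text
t: 11.08
tcp_pos: [0.4863, -0.1314, 0.0057]
tool_rot: [0.669, 0.743, 0.003, -0.005]
force: [9.0, 30.6, 7.1]
finger_gap: 0.004
```

Emit:
arm_command(rows=[[[-0.5,10,0],0,1],[[-0.5,10,0],0,1],[[0,0,0],0,1],[[0,0,35],0,1],[[0,0,35],0,-1],[[0,0,35],0,-1],[[0,0,0],0,-1]])

```text
t: 11.95
tcp_pos: [0.4889, -0.1212, 0.1132]
tool_rot: [0.667, 0.745, 0.001, 0.003]
force: [-0.2, 0.1, -0.1]
finger_gap: 0.64
```

Emit:
arm_command(rows=[[[1,-35,0],0,-1],[[1,-35,0],0,-1],[[1,-35,0],0,-1],[[0,0,-15],0,-1],[[0,0,0],0,-1]])

```text
t: 12.58
tcp_pos: [0.4877, -0.223, 0.0934]
tool_rot: [0.668, 0.745, -0.0, -0.003]
force: [-0.3, 0.6, 0.6]
finger_gap: 0.996
```

```bash
python3 - <<'E'
from m import *
s=manip.sense();print(s['tcp_pos'],s['tool_rot'])
im=manip.snapshot('scene')
cv2.imwrite('pics/p1.png',cv2.resize(im[150:260,150:280],None,fx=5,fy=5,interpolation=cv2.INTER_CUBIC))
b=manip.snapshot('top');cv2.imwrite('pics/p2.png',cv2.resize(b[100:220,220:380],None,fx=5,fy=5,interpolation=cv2.INTER_CUBIC))
E
```

```text
[ 0.48771591 -0.22300787  0.09341438] [ 6.67532163e-01  7.44574716e-01 -2.15662516e-04 -3.04260049e-03]
```

View pics/p1.png

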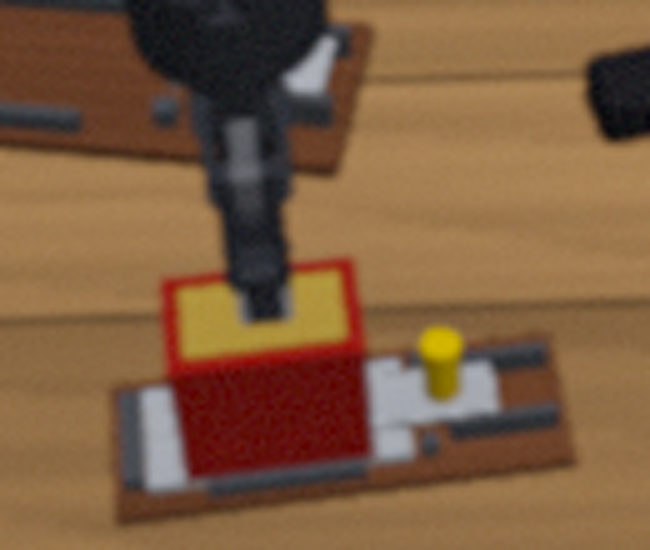

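View pics/p2.png

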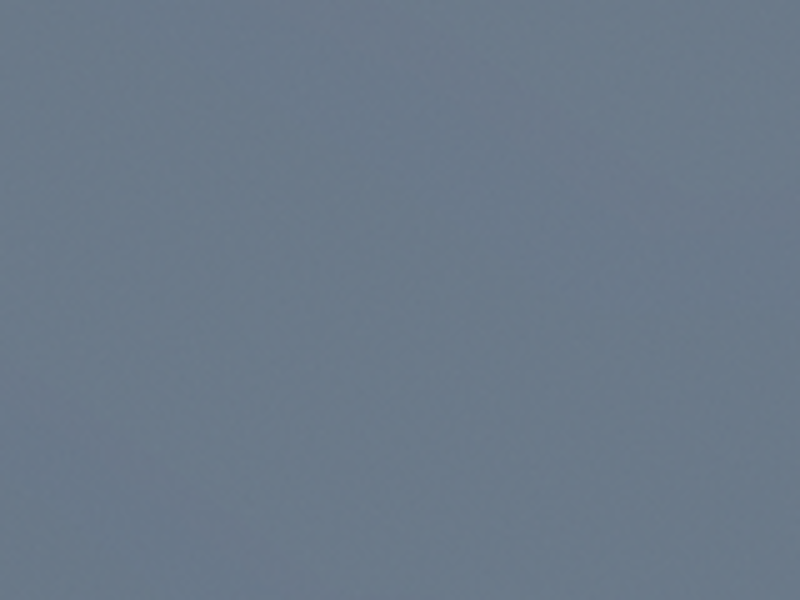

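```bash
python3 - <<'E'
from m import *
for z in (.117,.13): print(onz('scene',203.4,214,z))
I=manip.snapshot('scene')
for b in blobs(I,'',(15,100,130),(25,190,255),200):
        if 190<b[1][0]<215 and 205<b[1][1]<220: print('brass',b[0],b[1])
E
```

```text
[ 0.52267824 -0.21838976  0.117     ]
[ 0.53386335 -0.21681066  0.13      ]
brass 349 [201.5 213.3]
```

Emit:
arm_command(rows=[[[4.8,-3,0],0,-1],[[0,0,-20],0,-1],[[0,0,-20],0,-1],[[0,0,-18],0,-1],[[0,0,-13],0,-1],[[0,0,-5],0,-1],[[0,0,0],0,-1]], squeeze=60)

```text
t: 13.6
tcp_pos: [0.4948, -0.2273, 0.0197]
tool_rot: [0.667, 0.745, -0.0, -0.0]
force: [-0.0, 0.3, 0.4]
finger_gap: 1.001
```

```bash
python3 - <<'E'
from m import *
s=manip.sense();print(s['tcp_pos'],s['tool_rot'],s['force'])
im=manip.snapshot('scene')
cv2.imwrite('pics/r1.png',cv2.resize(im[150:260,150:280],None,fx=5,fy=5,interpolation=cv2.INTER_CUBIC))
E
```

```text
[ 0.49481872 -0.22725342  0.01969307] [ 6.67085753e-01  7.44980938e-01 -7.00482947e-06 -1.04928018e-06] [-0.04908944  0.30637687  0.43796709]
```

View pics/r1.png

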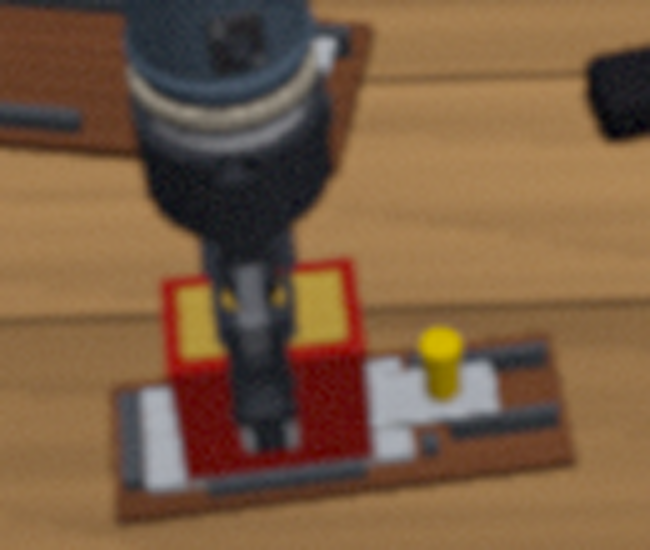

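Emit:
arm_command(rows=[[[-2,1.4,0],0,-1],[[0,0,0],0,0],[[0,0,0],0,0.2],[[0,0,0],0,1],[[0,0,0],0,1],[[0,0,0],0,1]], squeeze=60)

```text
t: 14.4
tcp_pos: [0.4933, -0.2262, 0.0201]
tool_rot: [0.667, 0.745, 0.0, 0.001]
force: [2.3, 1.1, 4.1]
finger_gap: 0.625
```

Emit:
arm_command(rows=[[[0,0,2],0,1],[[0,0,3],0,1],[[0,0,4],0,1],[[0,0,4],0,1],[[0,0,0],0,1]])

```text
t: 15.02
tcp_pos: [0.4912, -0.2246, 0.0323]
tool_rot: [0.667, 0.745, -0.0, -0.002]
force: [-0.2, 4.0, -10.5]
finger_gap: 0.625
```

```bash
python3 - <<'E'
from m import *
s=manip.sense();print(s['tcp_pos'],s['tool_rot'],s['force'],s['ft_torque'])
im=manip.snapshot('scene')
cv2.imwrite('pics/s1.png',cv2.resize(im[150:260,150:280],None,fx=5,fy=5,interpolation=cv2.INTER_CUBIC))
E
```

```text
[ 0.49120292 -0.22462012  0.03226653] [ 6.66992458e-01  7.45062018e-01 -2.02366703e-04 -1.89994153e-03] [ -0.2375494    3.98063594 -10.54212006] [0.53187924 0.11039487 0.0125899 ]
```

View pics/s1.png

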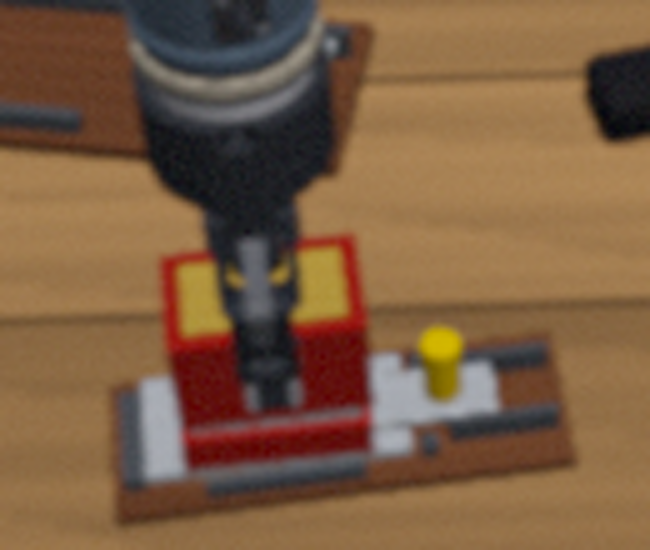

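Emit:
arm_command(rows=[[[0,0,4],0,1],[[0,0,4],0,1],[[0,0,4],0,1],[[0,0,4],0,1],[[0,0,4],0,1],[[0,0,0],0,1]])

```text
t: 15.82
tcp_pos: [0.4934, -0.2267, 0.0535]
tool_rot: [0.667, 0.745, -0.0, 0.001]
force: [-1.9, 2.9, -7.5]
finger_gap: 0.626
```

Emit:
arm_command(rows=[[[0,0,4],0,1],[[0,0,4],0,1],[[0,0,4],0,1],[[0,0,4],0,1],[[0,0,5],0,1],[[0,0,6],0,1],[[0,0,6],0,1],[[0,0,0],0,1]])

```text
t: 16.82
tcp_pos: [0.4931, -0.2262, 0.0864]
tool_rot: [0.667, 0.745, 0.0, 0.001]
force: [0.5, 0.3, -1.5]
finger_gap: 0.627
```

```bash
python3 - <<'E'
from m import *
s=manip.sense();print(s['tcp_pos'],s['tool_rot'],s['force'],s['ft_torque'])
im=manip.snapshot('scene')
cv2.imwrite('pics/t1.png',cv2.resize(im[140:260,150:280],None,fx=5,fy=5,interpolation=cv2.INTER_CUBIC))
E
```

```text
[ 0.49308338 -0.2262009   0.08636533] [6.67135879e-01 7.44935676e-01 4.88704448e-05 7.45786507e-04] [ 0.45608391  0.29188791 -1.5229042 ] [-0.0238302  -0.03517066  0.03378803]
```

View pics/t1.png

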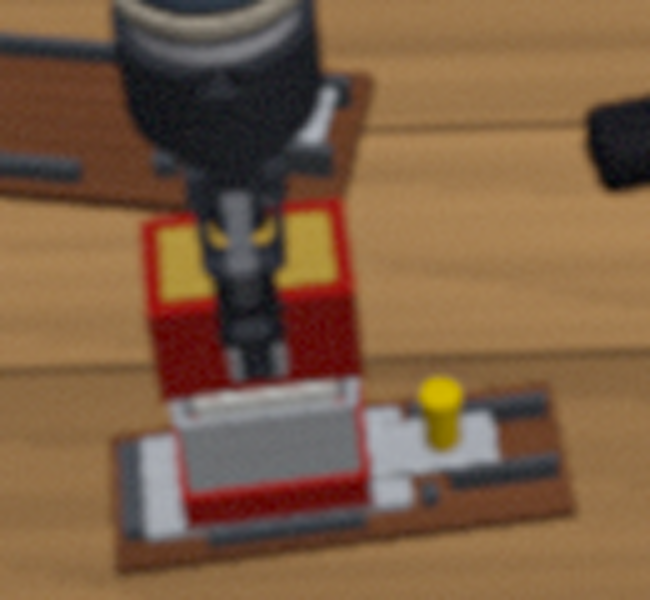

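Emit:
arm_command(rows=[[[0,0,15],0,1],[[0,0,15],0,1],[[3,27,0],0,1],[[3,40,0],0,1],[[3,40,0],0,1],[[3,40,0],0,1],[[3,40,0],0,1],[[3,40,0],0,1],[[3,40,0],0,1],[[3,40,0],0,1],[[3,40,0],0,1],[[3,40,0],0,1]])

```text
t: 18.38
tcp_pos: [0.5232, 0.1625, 0.1169]
tool_rot: [0.667, 0.745, 0.001, 0.001]
force: [0.6, 0.2, -1.7]
finger_gap: 0.623
```

Emit:
arm_command(rows=[[[0,25,0],0,1],[[0,15,0],0,1],[[0,0,0],0,1],[[0,0,0],0,1]])

```text
t: 18.88
tcp_pos: [0.5227, 0.2003, 0.1159]
tool_rot: [0.667, 0.745, -0.0, 0.0]
force: [-1.1, 0.2, -0.9]
finger_gap: 0.624
```

```bash
python3 - <<'E'
from m import *
s=manip.sense();print(s['tcp_pos'],s['tool_rot'],s['force'],s['ft_torque'])
im=manip.snapshot('scene');b=manip.snapshot('top')
cv2.imwrite('pics/u1.png',im);cv2.imwrite('pics/u2.png',b)
E
```

```text
[0.52266934 0.20026818 0.11588094] [ 6.67375799e-01  7.44721085e-01 -1.94619939e-04  1.03449103e-04] [-1.05329022  0.17116281 -0.87447056] [-0.05175998 -0.00935057  0.03469098]
```

View pics/u1.png

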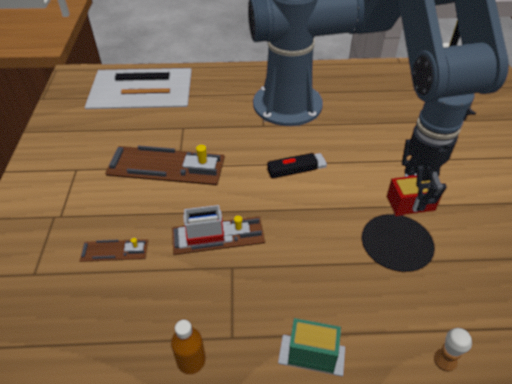

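View pics/u2.png

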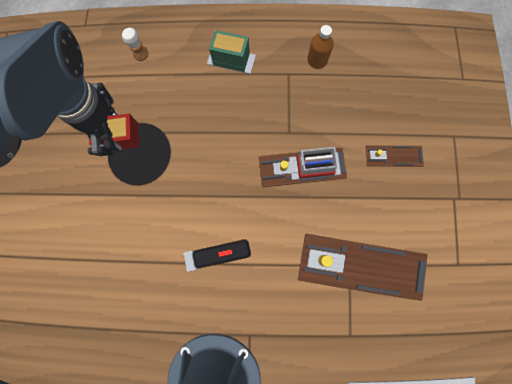

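Emit:
arm_command(rows=[[[0,0,-20],0,1],[[0,0,-25],0,1],[[0,0,-25],0,1],[[0,0,-20],0,1],[[0,0,-12],0,1],[[0,0,-6],0,1],[[0,0,-4],0,1],[[0,0,0],0,1]])

```text
t: 19.98
tcp_pos: [0.523, 0.2011, 0.004]
tool_rot: [0.667, 0.745, 0.0, 0.0]
force: [0.2, 0.3, -1.6]
finger_gap: 0.627
```

```bash
python3 - <<'E'
from m import *
s=manip.sense();print(s['tcp_pos'],s['force'])
im=manip.snapshot('scene');b=manip.snapshot('top')
a=cv2.resize(im[170:280,340:450],None,fx=5,fy=5,interpolation=cv2.INTER_CUBIC)
c=cv2.resize(b[90:200,80:190],None,fx=5,fy=5,interpolation=cv2.INTER_CUBIC)
cv2.imwrite('pics/v1.png',a);cv2.imwrite('pics/v2.png',c)
E
```

```text
[0.52295179 0.20109985 0.00396602] [ 0.20238342  0.26158302 -1.56365692]
```

View pics/v1.png

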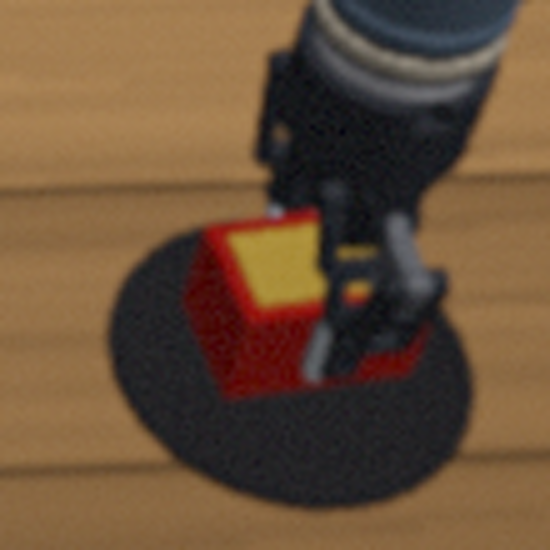

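View pics/v2.png

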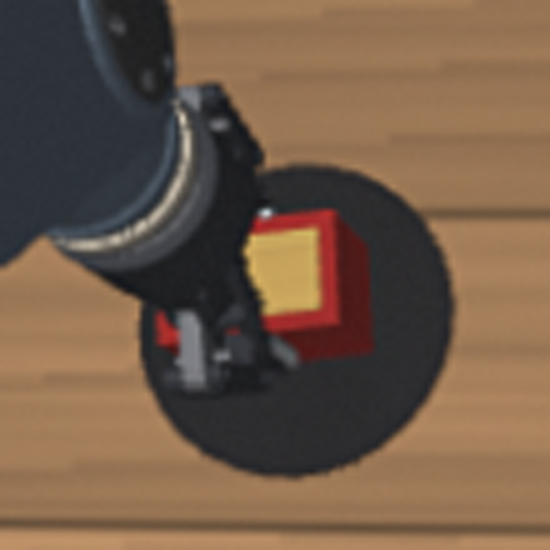

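```bash
python3 - <<'E'
from m import *
S=lambda x,y:(340+x/5-.4,170+y/5-.4)
T=lambda x,y:(80+x/5-.4,90+y/5-.4)
for z in (.014,.017,.02):
  print(z,'scene fl',onz('scene',*S(228,398),z),'fr',onz('scene',*S(425,368),z))
  print('top near right (−x,−y)',onz('top',*T(372,352),z),'far right (+x,-y)',onz('top',*T(362,240),z))
import itertools
c=np.array([.523,.201]);a=np.radians(6.3);ex=np.array([-np.sin(a),np.cos(a)]);ey=np.array([np.cos(a),np.sin(a)])
for i,j in itertools.product((-42,42),(-27,27)): print(i,j,c+ex*i/1e3+ey*j/1e3)
for n in('scene','top'):
  I=cv2.imread(f'pics/{n}0.png')
  for b in blobs(I,'',(0,0,0),(179,90,60),2500):
    (x,y),ax,an=cv2.fitEllipse(max(cv2.findContours(b[3].astype(np.uint8),0,1)[0],key=len)); print(n,x,y,b[1],onz(n,x,y,.004))
E
```

```text
0.014 scene fl [0.54978423 0.1668677  0.014     ] fr [0.53698698 0.2563611  0.014     ]
top near right (−x,−y) [0.50202455 0.15693766 0.014     ] far right (+x,-y) [0.55839362 0.16585712 0.014     ]
0.017 scene fl [0.55194051 0.16577165 0.017     ] fr [0.53919025 0.25493647 0.017     ]
top near right (−x,−y) [0.50124254 0.15597555 0.017     ] far right (+x,-y) [0.55740083 0.16486166 0.017     ]
0.02 scene fl [0.55409678 0.16467561 0.02      ] fr [0.54139351 0.25351184 0.02      ]
top near right (−x,−y) [0.50046052 0.15501344 0.02      ] far right (+x,-y) [0.55640805 0.1638662  0.02      ]
-42 -27 [0.5007719  0.15629081]
-42 27 [0.55444579 0.16221647]
42 -27 [0.49155421 0.23978353]
42 27 [0.5452281  0.24570919]
scene 397.6396484375 242.51351928710938 [397.7 242.5] [0.52555472 0.20218617 0.004     ]
top 138.7647705078125 153.83938598632812 [138.8 153.8] [0.52014305 0.19959788 0.004     ]
```

Emit:
arm_command(rows=[[[0,-1,-5],0,1],[[0,0,-3],0,1],[[0,0,-2],0,1],[[0,0,-1],0,1],[[0,0,0],0,1]])

```text
t: 20.7
tcp_pos: [0.5226, 0.2001, -0.0074]
tool_rot: [0.667, 0.745, -0.0, -0.0]
force: [-0.4, 0.8, -1.4]
finger_gap: 0.622
```

Emit:
arm_command(rows=[[[0,0,-0.7],0,1],[[0,0,-0.7],0,1],[[0,0,0],0,1]])

```text
t: 21.08
tcp_pos: [0.5226, 0.2001, -0.0087]
tool_rot: [0.667, 0.745, -0.0, -0.0]
force: [0.6, -0.4, -2.1]
finger_gap: 0.627
```

Emit:
arm_command(rows=[[[0,0,-0.7],0,1],[[0,0,-0.7],0,1],[[0,0,0],0,1]])

```text
t: 21.45
tcp_pos: [0.5227, 0.2001, -0.0092]
tool_rot: [0.667, 0.745, 0.0, 0.0]
force: [-0.7, -0.0, 5.6]
finger_gap: 0.628
```

Emit:
arm_command(rows=[[[0,0,-0.5],0,1],[[0,0,-0.5],0,1],[[0,0,0],0,1]])

```text
t: 21.82
tcp_pos: [0.5228, 0.2001, -0.0092]
tool_rot: [0.667, 0.745, 0.0, 0.0]
force: [-2.6, -0.2, 13.5]
finger_gap: 0.623
```

Emit:
arm_command(rows=[[[0,0,1],0,1],[[0,0,0],0,0.1],[[0,0,0],0,-0.4],[[0,0,0],0,-1],[[0,0,0],0,-1],[[0,0,0],0,-1]])

```text
t: 22.58
tcp_pos: [0.5226, 0.2001, -0.0103]
tool_rot: [0.667, 0.745, -0.0, -0.0]
force: [0.7, -0.2, 0.9]
finger_gap: 1.004
```

Emit:
arm_command(rows=[[[0,0,15],0,-1],[[0,0,25],0,-1],[[0,0,35],0,-1],[[0,0,35],0,-1],[[0,0,35],0,-1],[[-5,35,30],0,-1],[[-10,40,0],0,-1],[[-10,40,0],0,-1],[[-10,40,0],0,-1],[[-10,40,0],0,-1],[[0,0,0],0,-1]])

```text
t: 23.95
tcp_pos: [0.4765, 0.3977, 0.1659]
tool_rot: [0.666, 0.746, 0.001, 0.0]
force: [-0.7, -1.5, 0.2]
finger_gap: 1.0
```

```bash
python3 - <<'E'
from m import *
s=manip.sense();print(s['tcp_pos'],s['force'],s['finger_gap'])
im=manip.snapshot('scene');b=manip.snapshot('top')
cv2.imwrite('pics/w1.png',cv2.resize(im[150:300,150:450],None,fx=2.6,fy=2.6,interpolation=cv2.INTER_CUBIC));cv2.imwrite('pics/w2.png',cv2.resize(b[90:220,80:380],None,fx=2.6,fy=2.6,interpolation=cv2.INTER_CUBIC))
R={}
for n,I in (('scene',im),('top',b)):
  for q in blobs(I,'',(15,100,130),(25,190,255),300):
    if q[0]<700: print(n,q[0],q[1],onz(n,*q[1],.057))
I=im
for q in blobs(I,'',(23,200,165),(35,255,255),10): print(q[0],q[1],onz('scene',*q[1],.054))
E
```

```text
[0.47651819 0.39774606 0.16594996] [-0.71274598 -1.46360459  0.24558249] 0.9999236423415011
scene 687 [158.1  65.2] [-0.14094141 -0.39092792  0.057     ]
scene 671 [226.4  73.3] [-0.08757313 -0.17947964  0.057     ]
scene 372 [74.7 76.2] [-0.0882983  -0.63340817  0.057     ]
scene 495 [223.9  88.2] [-0.00924908 -0.18617051  0.057     ]
scene 449 [401.9 225.6] [0.52039989 0.2010575  0.057     ]
scene 344 [164.6 302.2] [ 0.68540731 -0.28893313  0.057     ]
scene 366 [242. 345.] [ 0.77469008 -0.14550974  0.057     ]
scene 391 [273.1 367.8] [ 0.81670177 -0.09375805  0.057     ]
scene 398 [414.4 377.3] [0.84087586 0.13920017 0.057     ]
scene 459 [104.6 377.6] [ 0.82155108 -0.37394245  0.057     ]
top 582 [212.8  10.8] [0.87956075 0.02391521 0.057     ]
top 368 [116.4  13.6] [0.88107971 0.2746427  0.057     ]
top 492 [55.7 19.4] [0.87554664 0.44371003 0.057     ]
top 391 [228.5  42.6] [ 0.78751441 -0.01862861  0.057     ]
top 330 [370.3 141.5] [ 0.53856901 -0.34870738  0.057     ]
top 441 [131.2 146.6] [0.52263339 0.1994363  0.057     ]
top 562 [108.4 183. ] [0.43662238 0.24663571 0.057     ]
top 636 [ 35.  224.9] [0.336953   0.41862106 0.057     ]
top 328 [328.1 218.6] [ 0.36231152 -0.24773589  0.057     ]
top 326 [398.6 210. ] [ 0.38239468 -0.4052116   0.057     ]
top 365 [494.7 212.1] [ 0.37859792 -0.63395258  0.057     ]
top 444 [479.1 248.3] [ 0.2974742  -0.58844673  0.057     ]
top 339 [ 54.2 264.7] [0.24869654 0.36160776 0.057     ]
top 442 [124.1 280.1] [0.22176298 0.19475524 0.057     ]
top 477 [215.1 297.4] [ 0.19139718 -0.00596054  0.057     ]
top 315 [182.1 309.7] [0.16365011 0.06408073 0.057     ]
top 332 [164.3 324. ] [0.13230815 0.10158058 0.057     ]
50 [200.7 147.4] [ 0.24575004 -0.2422203   0.054     ]
39 [237.5 218.2] [ 0.48352028 -0.15100036  0.054     ]
17 [133.1 239.4] [ 0.53279131 -0.37041897  0.054     ]
```

View pics/w1.png

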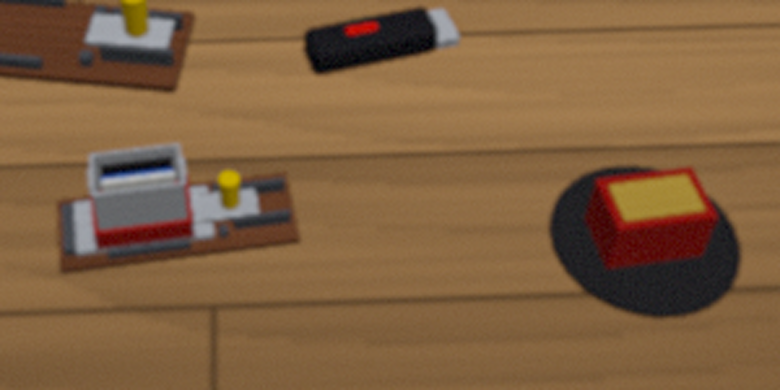

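View pics/w2.png

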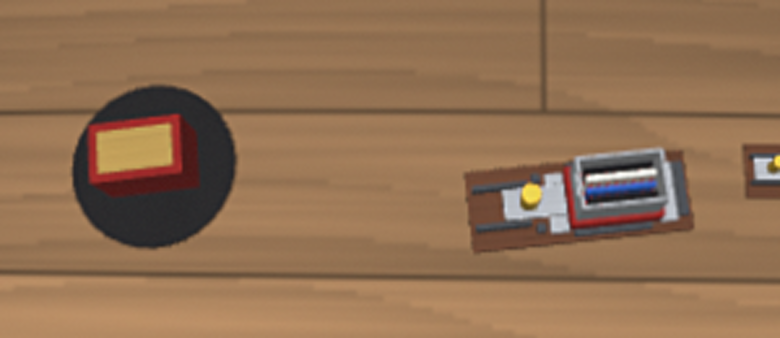

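```bash
python3 -c "
from station import manip
print(manip.sense()['qd'].round(3)); print(manip.sign_off())"
```

```text
[-0.027  0.     0.012 -0.001 -0.002  0.001]
the job is handed in; nothing more can be done
None
```

I pushed the keeper in with the shut fingers until it stopped. Then I drew the red lid straight up off the held base, lowered it open side down onto the mat, let go and backed away. I handed the job in at about 24 s.

**Last checks:**
- **Lid:** it stands upright at about (0.522, 0.200). The mat's centre measures (0.523, 0.201), so it is within 2 mm.
- **Base:** it is still in its cradle. The knob sits where the push left it, to within about 1 mm.
- **Gripper:** open and clear of everything.

**What disagreed:**
- **Tool height:** the reported TCP height read about 34 mm too low. The shut fingertips met the bench at a TCP reading of -23 mm instead of +11 mm. The camera picture showed the same, so I measured all heights from that touch.
- **Keeper travel:** I saw about 18 mm of movement, not 22 mm. It held at a 30 N push, and the knob ended about 75 mm from the tin's centre, against 73 mm stated. I took this as the hard stop, with the keeper having started about 4 mm in.
- **Base shift:** the tin base slid about 2 mm inside its guards during the push.

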